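# Draw a chip shuttle out with self-closing tweezers

## Task

Squeeze the self-closing tweezers on the parking stand open by their green pads, lower them over the chip shuttle's orange tab until they gently bottom out on it, and let go completely so that they grip by themselves. Then hold them by the black head and draw the shuttle out until you feel them bear lightly (a few newtons) on the blue bridge's brass stop pin, staying there about half a second without pushing hard or shifting the bridge. Leave them clipped upright there; let only the tweezers touch the shuttle, and leave the bottle, dish and vial alone.

Things in the scene. Friction and masses are not known exactly. Their poses are not given: they have to be found in the camera images.
- clip_grip (a point): Self-closing tweezers, tips down, 94 mm tall, 60 g, clipped on the stand's blade. Point on their axis midway between the two green squeeze pads, 45 mm above the tips; z up, y the direction jaws and pads move (front and back alike). Pads: 14 mm wide (x), 20 mm high, 36 mm apart outside; squeezed in y to about 28 mm (12 to 16 N, then a stop) the jaws open. Same axes for clip_foot, clip_head.
- clip_foot (a point): Underside of the tweezers' central depth foot (12 x 4 mm), between the jaws, 16 mm above the tips, 29 mm below clip_grip. When it stands on the top edge of a blade or tab the tweezers are fully down (tips 4 mm clear of the surface below). The crossed jaws, each 12 mm wide (x) and 4 mm thick, grip a 5 mm blade with 5 to 6 N and open to about 23 mm.
- clip_head (a point): Middle of the rigid black head on top of the tweezers, 14 (x) by 24 (y) by 16 mm, 86 mm above the tips, 41 mm above clip_grip. The stop pin will meet its -x face in the middle. Holding the head across y does not open the jaws, provided that the fingertips reach no more than about 16 mm below this point (the green pads' arms flare out below).
- jaw_a (a joint): Opening of one jaw arm (the other mirrors it): about 0 rad when clipped on a 5 mm blade or tab, -0.03 shut on nothing, 0.12 fully squeezed open.
- stand_blade (a point): Middle of the top edge of the parking stand's fixed metal blade, 42 mm above the desk; blade 24 mm long (x), 5 mm thick (y), 20 mm high above a grey block 60 x 50 x 22 mm.
- tab_top (a point): Middle of the top edge of the orange tab on the chip shuttle, 42 mm above the desk; tab 24 mm long (x), 5 mm thick (y), 20 mm high above the shuttle's deck. The shuttle slides along this point's -x, out from under the clear window hood (32 mm high, its edge 18 mm behind the tab's middle when fully in), towards the blue stop bridge; friction 1 to 2 N.
- stop_face (a point): On the blue stop bridge, 112 mm above the desk: where the face of its brass stop pin (10 mm across, along x) would be if screwed fully in; axes as tab_top. The pin is set 0 to 10 mm farther out towards the tab (+x) each time: not measured, find it by feel. Clipped tweezers' head meets it in the middle when their axis is 7 to 17 mm from this point. Press on it with 2 to 8 N only.
- loader: The loader: dark steel base 150 x 64 x 10 mm with two aluminium rails, fixed to the desk; origin at its middle on the desk, +x towards the hood.
- shuttle: The shuttle itself, aluminium deck 62 x 30 mm with orange tab and a copper chip; origin in the middle of the tab's top edge.
- stop: The blue stop bridge, 120 mm high, over the shuttle's path (legs 78 mm apart outside, crossbar up to 76 mm high), held by friction only (shifts above about 14 N); origin 43 mm below stop_face.
- clip: The tweezers; origin on the middle axis at tip level.
- bottle_mid (a point): Amber dropper bottle, 31 mm across, 93 mm tall, loose; point 30 mm above its base. Bystander.
- dish_mid (a point): Glass dish, 60 mm across, 14 mm tall, loose; point at its centre. Bystander.
- vial_mid (a point): Small capped vial, 15 mm across, 43 mm tall, loose; point at its centre. Bystander.
Things that resemble listed ones, but are neither listed nor needed, are in the scene too. Of the things that look like the clip, the middle-sized one is meant. There is more than one size of the loader; the one meant has the size given above.

How it is judged:
By the outcome, as a careful person would: the job done as asked, in the order asked, and still so for the second after the job is handed in, with the robot touching nothing.
It also fails if it takes over 48 s, if anything falls off the work surface, if the arm or the gripper's body presses on something with over 40 N, if the wrist force passes 120 N, or if a joint passes its speed limit or range.

## Robot

A 6-joint arm with a two-finger parallel gripper is mounted at the origin on a cart in front of the work surface, level with it; the furniture and walls round the work are solid. World frame = base frame: x ahead of the robot, y to its left, z up, the work surface at z = 0. Lengths are in m, angles in rad, forces in N, time in s.
With the tool pointing down it reaches from about 0.425 to 0.95 m from the base axis. Payload 3.5 kg.
Tool frame: the origin (TCP) lies at the very end of the fingers, on their centre line; the grasp point (between the pads) lies 19 mm behind it; z points along the fingers, y is the line along which they close (so a half turn about z gives the same grasp; the last joint's range is limited). The gripper opens to 85 mm and grips with 20 to 120 N. Pads are 22 mm wide; open, the fingers measure 114 mm over their backs; the gripper's body (76 mm by 85 mm) begins 54 mm behind the grasp point. The pads swing forward as they close: fully open they stand 13 mm farther back than shut.
Start: joints at [1.139, 0.286, 1.577, -0, 1.279, -0.15], TCP at [0.188, 0.648, 0.231] pointing down, gripper open.
Joint ranges: [-2.77, 2.77], [-0.9, 2.22], [0.21, 2.48], [-1.53, 4.67], [0.24, 2.81], [-2.84, 2.84]. Speed limits (rad/s): [2.79, 2.79, 3.14, 3.14, 3.14, 3.14].

## Interface

Orientations are given as a unit quaternion [x, y, z, w].
In Python, from bench import env gives the robot as it stands.
- The arm moves only by the tool send_rows, never from a script. Its arguments are lists of equal length, an entry for each row: "translation": the shift along the tool's x, y, z in cm, a list of three; "rotation": the turn, a rotation vector about the tool's x, y, z in rad, a list of three; "hand": the opening, from -1 (shut) to 1 (fully open), so that 0 is half open. A call has 1 to 20 rows; each row shifts and turns the commanded pose from where the row before left it, along the tool's axes as they then stand; what a row does not reach is not made up. A row lasts 1/10 s, in which the tool goes at most 50 mm and 8.59 degrees, less where a joint would pass 70% of its speed; a pose out of reach is approached as far as the arm can. A call with a gripper value outside its range is refused whole. The fingers move at their own pace and stop on an object; "squeeze" is the grip in N (left out, the last holds). Time passes only in rows, so rows that do not move let the fingers close. It gives the time, the measured TCP pose, the force, the opening and the grip force at its end, in the units of the state.
- env.sense(): the state, without advancing time (a new reading comes with each control period).
- env.read_camera(name): name is "side" or "top" or "wrist"; returns a dict with "pixels" (420x560x3 uint8, red, green, blue), "z_map" (420x560 float32, m along the optical axis (not along the pixel's ray), 0 where there is no reading), "mtx" (3x3 intrinsics, pixels), "R" (3x3) and "t" (3): a world point X has camera coordinates R X + t. Camera axes: x right, y down, z forward; pixel columns grow to the right and rows downward; lengths in m; the calibration is good to about 2 mm. A picture is of the moment at which its call begins.
- env.sign_off(): hands the job in; it is judged then, once.
The state is a dict: "t": time; "qpos": joint angles; "qd": joint speeds; "tau": joint torques, N m; "tool_pos": TCP position; "eef_rot": TCP orientation; "contact_force": force on the tool from outside, world axes, zero at the start; "ft_torque": the same for the moment, N m; "finger_gap": finger opening in m; "grasp_force": force on a finger pad.
Only numpy, scipy, OpenCV 4.12 (cv2) and the standard library are available. Lean on these libraries where they do the work, as an engineer would, in place of code of your own. Each camera call takes 0.05 s, during which the arm holds its last target. There are 200 camera calls.

## Working session

There is one attempt and no reset: what is moved stays moved. The work goes in short steps, Python scripts to look and compute and a tool call to move; the robot and the scene stay as the last step left them, time stands still between calls to the robot, and variables do not carry over. Pictures are saved under pics/ and viewed, at most 10 in all, crops included, and the job is handed in when it is done.

Besides the shell and the picture viewer there is one more tool, called after "Emit:" as a command line: name --argument value ..., lists and objects as JSON in quotes. send_rows: Moves the arm, as the interface text tells. Its arguments: {"type":"object","properties":{"translation":{"type":"array","items":{"type":"array","items":{"type":"number"}}},"rotation":{"type":"array","items":{"type":"array","items":{"type":"number"}}},"hand":{"type":"array","items":{"type":"number"}},"squeeze":{"type":"number"}},"required":["translation","rotation","hand"]}

```bash
mkdir -p pics
cat > h.py <<'E'
import numpy as np, cv2, pickle
from bench import env
def cap(n,tag):
    c=env.read_camera(n); pickle.dump(c,open(f'{tag}.pkl','wb'))
    cv2.imwrite(f'pics/{tag}.png',cv2.cvtColor(c['pixels'],cv2.COLOR_RGB2BGR)); return c
def load(tag): return pickle.load(open(f'{tag}.pkl','rb'))
def world(c,u,v,z=None):
    z=c['z_map'][v,u] if z is None else z
    p=np.linalg.inv(c['mtx'])@np.array([u,v,1.])*z
    return c['R'].T@(p-c['t'])
def cloud(c):
    H,W=c['z_map'].shape; v,u=np.mgrid[:H,:W]
    p=np.stack([u,v,np.ones_like(u)],-1)@np.linalg.inv(c['mtx']).T*c['z_map'][...,None]
    return (p-c['t'])@c['R']
def proj(c,X):
    p=c['mtx']@(c['R']@np.array(X)+c['t']); return p[:2]/p[2]
E
python3 - <<'E'
from h import *
for n in ['top','side','wrist']:
    c=cap(n,n+'0'); print(n,c['mtx'][0,0],c['R'].round(3).tolist(),c['t'].round(3))
print(env.sense())
a=[cv2.imread(f'pics/{n}0.png') for n in ['top','side']]
E
```

```text
top 497.5251964482128 [[-0.026, -1.0, 0.001], [-0.997, 0.026, -0.079], [0.079, -0.003, -0.997]] [0.021 0.488 1.28 ]
side 463.7520548079952 [[-1.0, 0.001, -0.028], [0.026, 0.4, -0.916], [0.01, -0.917, -0.4]] [0.479 0.058 1.076]
wrist 301.3746123840583 [[0.279, 0.96, -0.001], [0.916, -0.266, 0.3], [0.288, -0.085, -0.954]] [-0.674 -0.038  0.38 ]
{'t': 0.15, 'qpos': array([ 1.13899218e+00,  2.86965267e-01,  1.57785205e+00, -1.48813721e-05,
        1.27864646e+00, -1.49997894e-01]), 'qd': array([ 1.33453800e-03, -2.17047097e-03, -3.64522662e-03, -2.45554131e-04,
        1.87419801e-05, -7.01048228e-04]), 'tau': array([ 6.63260817e-04, -4.06607080e+01, -2.93140376e+01, -1.39905273e-04,
        3.98716656e-03, -1.59276249e-05]), 'tool_pos': array([0.18746206, 0.6478979 , 0.23025676]), 'eef_rot': array([ 1.40435159e-01,  9.90089436e-01, -8.98297469e-04, -2.61509347e-04]), 'contact_force': array([ 0.18384348, -0.35653737, -0.19056535]), 'ft_torque': array([-0.0275899 ,  0.00669178,  0.01574192]), 'grasp_force': 0.0, 'finger_gap': 0.08557975816219231}
```

View pics/top0.png

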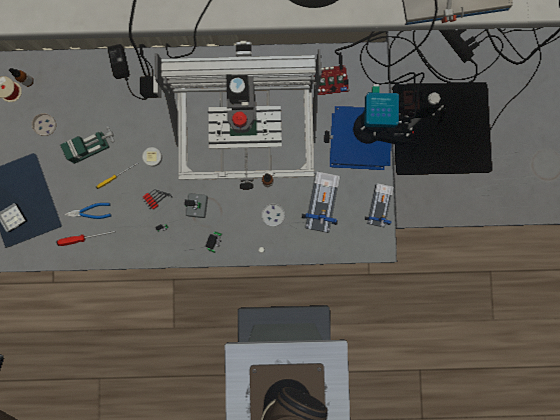

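View pics/side0.png

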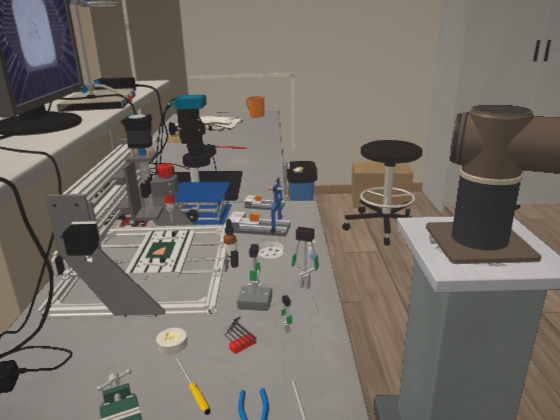

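The top view shows three tweezers: on the stand at (197,204), a larger one at (214,240) and a small one at (161,227). The side view puts them at (255,270), (305,255) and (287,312). There are two loaders: the large one at top (322,203), about 62 px long and so about 150 mm, and a small one at (380,205). I choose the tweezers on the stand, which are the middle size, and the large loader. A close crop will check this.

Run:
```python
from h import *
t=load('top0'); s=load('side0')
for n,p in dict(head=(190,204),stand=(203,210),big=(214,237),tab=(325,196),stopbar=(320,217),hood=(326,180),dish=(273,215),bottle=(267,180),vial=(261,250)).items(): print(n,world(t,*p).round(3))
for n,p in dict(head=(254,250),stand=(255,298),bighead=(305,234),smallhead=(287,300),tab=(254,217),pinreg=(279,182),bottle=(230,240)).items(): print('s',n,world(s,*p).round(3))
a=cv2.imread('pics/top0.png')[160:260,140:345]; b=cv2.imread('pics/side0.png')[165:335,205:345]
a=cv2.resize(a,None,fx=3,fy=3,interpolation=3); b=cv2.resize(b,None,fx=3,fy=3,interpolation=3)[:, :]
cv2.imwrite('pics/cropb.png',b)
cv2.imwrite('pics/cropa.png',a)
```

```text
head [0.504 0.222 0.123]
stand [0.498 0.206 0.024]
big [0.424 0.165 0.127]
tab [ 0.524 -0.111  0.043]
stopbar [ 0.465 -0.09   0.119]
hood [ 0.568 -0.117  0.027]
dish [ 0.482  0.024 -0.003]
bottle [0.566 0.036 0.066]
vial [0.39  0.056 0.043]
s head [0.508 0.238 0.119]
s stand [0.51 0.24 0.02]
s bighead [0.415 0.186 0.122]
s smallhead [0.453 0.318 0.067]
s tab [ 0.523 -0.102  0.034]
s pinreg [ 0.458 -0.243  0.076]
s bottle [0.57  0.05  0.047]
```

View pics/cropb.png

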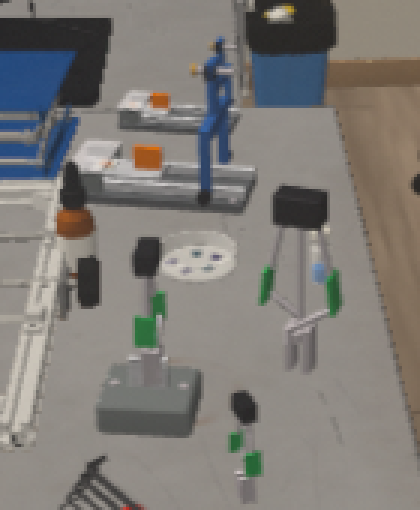

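The crop confirms the choice: the mid-size tweezers are clipped on the grey stand at crop (150,330) and the large loader is at (150,170). I'll move the wrist camera over the stand first.

```bash
cat >> h.py <<'E'
from scipy.spatial.transform import Rotation as Ro
def tool():
    s=env.sense(); return s['tool_pos'],Ro.from_quat(s['eef_rot']).as_matrix()
def todo(target,yaw=None):
    "cm shift in tool axes to reach target TCP; turn about tool z so tool y lies along yaw(world, rad, mod pi)"
    p,R=tool(); print('shift cm',(R.T@(np.array(target)-p)*100).round(2))
    if yaw is not None:
        cy=np.arctan2(R[1,1],R[0,1]); d=(yaw-cy+np.pi/2)%np.pi-np.pi/2; print('turn about tool z',round(-d,4))
E
python3 - <<'E'
from h import *
w=load('wrist0'); p,R=tool()
C=-w['R'].T@w['t']; print('cam in tool',R.T@(C-p),'axis in tool',R.T@w['R'][2],'imgx',R.T@w['R'][0])
# camera centred on clip mid height .08 at dist
X=np.array([.505,.225,.08])
for d in (.25,.3):
    # target after yaw to tool y = world y
    Rt=np.array([[-1,0,0],[0,1,0],[0,0,-1.]])
    cam=X-d*(Rt@(R.T@w['R'][2])); tgt=cam-Rt@(R.T@(C-p)); print(d,tgt)
    todo(tgt,np.pi/2)
E
```

```text
cam in tool [ 7.69174095e-02  1.75478039e-05 -1.42507440e-01] axis in tool [-3.00071698e-01  4.60273953e-04  9.53916540e-01] imgx [-7.93759909e-04  9.99999417e-01 -7.32200920e-04]
0.25 [0.50689949 0.22486738 0.17597169]
shift cm [-42.45 -31.74   5.48]
turn about tool z -0.2818
0.3 [0.4918959  0.22484437 0.22366752]
shift cm [-41.01 -32.17   0.71]
turn about tool z -0.2818
```

Emit:
send_rows --translation '[[-2.56,-2.01,0.05],[-2.56,-2.01,0.05],[-2.56,-2.01,0.05],[-2.56,-2.01,0.05],[-2.56,-2.01,0.05],[-2.56,-2.01,0.05],[-2.56,-2.01,0.05],[-2.56,-2.01,0.05],[-2.56,-2.01,0.05],[-2.56,-2.01,0.05],[-2.56,-2.01,0.05],[-2.56,-2.01,0.05],[-2.56,-2.01,0.05],[-2.56,-2.01,0.05],[-2.56,-2.01,0.0],[-2.56,-2.01,0.0],[0,0,0],[0,0,0],[0,0,0]]' --rotation '[[0,0,0],[0,0,0],[0,0,0],[0,0,0],[0,0,0],[0,0,0],[0,0,0],[0,0,0],[0,0,0],[0,0,0],[0,0,0],[0,0,0],[0,0,0],[0,0,0],[0,0,0],[0,0,0],[0,0,-0.14],[0,0,-0.14],[0,0,0]]' --hand '[1,1,1,1,1,1,1,1,1,1,1,1,1,1,1,1,1,1,1]'

```text
t: 2.05
tool_pos: [0.4916, 0.2251, 0.2239]
eef_rot: [0.001, 1.0, -0.0, -0.0]
contact_force: [0.6, 0.2, -0.0]
finger_gap: 0.0853
grasp_force: 0.0
```

Run:
```python
from h import *
print(tool()[0],env.sense()['t']); c=cap('wrist','w1')
P=cloud(c); im=c['pixels'].astype(int)
for n,(lo,hi) in dict(stand=(.015,.03),blade=(.038,.046),head=(.112,.126)).items():
    m=(P[...,2]>lo)&(P[...,2]<hi)&(abs(P[...,0]-.505)<.06)&(abs(P[...,1]-.225)<.06)
    q=P[m]; 
    if len(q)>5:
        r=cv2.minAreaRect(q[:,:2].astype(np.float32)*1000); print(n,len(q),q.mean(0).round(4),r,np.percentile(q[:,2],[5,50,95]).round(4))
g=(im[...,1]>im[...,0]*1.5)&(im[...,1]>im[...,2]*1.3)&(im[...,1]>60)
k,l,st,ce=cv2.connectedComponentsWithStats(g.astype(np.uint8))
for i in range(1,k):
    if st[i,4]>40: q=P[l==i]; print('green',st[i].tolist(),ce[i].round(1),np.median(q,0).round(4))
```

```text
[0.49163231 0.22510213 0.22392072] 2.05
stand 1377 [0.5031 0.2261 0.0217] ((511.6575927734375, 226.0952911376953), (49.960140228271484, 59.679317474365234), 81.99757385253906) [0.0193 0.0219 0.0234]
blade 52 [0.507  0.2263 0.0422] ((510.23223876953125, 223.78604125976562), (10.733631134033203, 22.374221801757812), 62.747535705566406) [0.0392 0.0422 0.0447]
head 456 [0.5079 0.2262 0.1193] ((508.9036865234375, 226.2930145263672), (24.01186180114746, 14.176620483398438), 81.97564697265625) [0.1144 0.1198 0.1212]
green [224, 83, 23, 12, 114] [234.8  88.2] [0.394  0.1836 0.0723]
green [264, 197, 5, 18, 50] [266.1 206. ] [0.5049 0.21   0.0789]
```

View pics/w1.png

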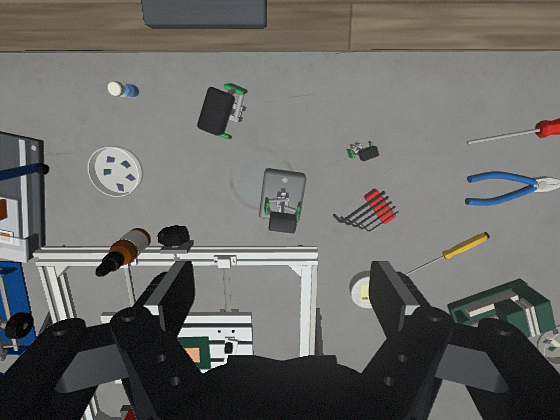

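The mid-size clip sits on the stand: head at (282,225), stand at (283,195), green pads either side. The loader is only partly visible at the left edge. I'll go and look at the loader.

Emit:
send_rows --translation '[[0,-3.5,0],[0,-3.5,0],[0,-3.5,0],[0,-3.5,0],[0,-3.5,0],[0,-3.5,0],[0,-3.5,0],[0,-3.5,0],[0,-3.5,0],[0,0,0]]' --rotation '[[0,0,0],[0,0,0],[0,0,0],[0,0,0],[0,0,0],[0,0,0],[0,0,0],[0,0,0],[0,0,0],[0,0,0]]' --hand '[1,1,1,1,1,1,1,1,1,1]'

```text
t: 3.1
tool_pos: [0.4911, -0.0924, 0.2244]
eef_rot: [0.004, 1.0, -0.001, 0.0]
contact_force: [-0.1, -0.6, 0.1]
finger_gap: 0.0855
grasp_force: 0.0
```

Run:
```python
from h import *
print(tool()[0],env.sense()['t']); c=cap('wrist','w2')
P=cloud(c); im=c['pixels'].astype(int); r,g,b=im[...,0],im[...,1],im[...,2]
roi=(abs(P[...,0]-.51)<.12)&(abs(P[...,1]+.1)<.065)
def rep(n,m):
    q=P[m&roi]
    if len(q)>5: print(n,len(q),np.median(q,0).round(4),cv2.minAreaRect(q[:,:2].astype(np.float32)*1000),np.percentile(q[:,2],[2,50,98]).round(4))
orange=(r>150)&(g>60)&(g<r*.75)&(b<g*.6)
rep('tab all',orange); rep('tab top',orange&(P[...,2]>.039)); rep('tab top?',(P[...,2]>.039)&(P[...,2]<.045)&(r>b*1.5))
blue=(b>r*1.6)&(b>60)
rep('blue',blue); rep('blue top',blue&(P[...,2]>.112)); rep('crossbar',blue&(P[...,2]>.07)&(P[...,2]<.08))
rep('base',(P[...,2]>.006)&(P[...,2]<.014))
rep('brass',(r>120)&(b<r*.7)&(P[...,2]>.1))
rep('high',(P[...,2]>.1))
```

```text
[ 0.49108853 -0.09238398  0.22440862] 3.1
tab all 72 [ 0.5238 -0.1076  0.042 ] ((524.0292358398438, -107.44883728027344), (4.157749176025391, 23.0856876373291), 77.35609436035156) [0.0407 0.042  0.0435]
tab top 72 [ 0.5238 -0.1076  0.042 ] ((524.0292358398438, -107.44883728027344), (4.157749176025391, 23.0856876373291), 77.35609436035156) [0.0407 0.042  0.0435]
tab top? 87 [ 0.5233 -0.1068  0.042 ] ((523.9383544921875, -107.16829681396484), (4.729812145233154, 23.925209045410156), 77.13619995117188) [0.0408 0.042  0.0435]
blue 2039 [ 0.6057 -0.1308  0.0705] ((524.8272094726562, -121.7958755493164), (76.14070129394531, 226.1454315185547), 64.92506408691406) [0.0021 0.0705 0.2615]
blue top 236 [ 0.4667 -0.094   0.1221] ((464.3612365722656, -101.07022094726562), (30.103351593017578, 97.65129852294922), 62.03812026977539) [0.1167 0.1221 0.3671]
crossbar 933 [ 0.4717 -0.1164  0.0753] ((549.55810546875, -113.20609283447266), (77.193359375, 177.9144287109375), 77.41593170166016) [0.07   0.0753 0.0775]
base 2485 [ 0.4878 -0.0968  0.0101] ((542.5711059570312, -86.2108383178711), (118.2210464477539, 201.3344268798828), 75.80270385742188) [0.008  0.0101 0.0133]
brass 38 [ 0.4823 -0.0985  0.1163] ((482.2137451171875, -98.0616226196289), (8.150079727172852, 3.5858755111694336), 82.615478515625) [0.114  0.1163 0.1183]
high 40817 [ 0.4794 -0.1046  0.3037] ((488.88861083984375, -99.7451171875), (102.06744384765625, 110.37544250488281), 40.91997528076172) [0.2429 0.3037 0.3671]
```

View pics/w2.png

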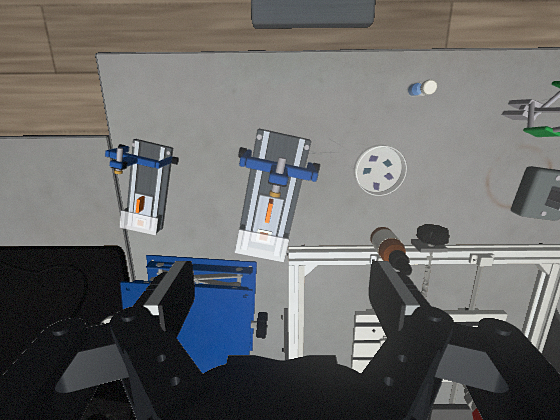

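The loader is seen from above: tab at (268,210), bridge at (279,170) with the brass pin end near (277,192), small loader at left (150,185). The tab top is at (0.524,-0.107,0.042), loader +x points at about -12.7° and the clip's y at 82°. Next I'll go over the clip.

Run:
```python
from h import *
todo([.5095,.2262,.16],np.deg2rad(82.0))
```

```text
shift cm [-1.62 31.7   6.44]
turn about tool z 0.1325
```

Emit:
send_rows --translation '[[-0.18,3.52,0],[-0.18,3.52,0],[-0.18,3.52,0],[-0.18,3.52,0],[-0.18,3.52,0],[-0.18,3.52,0.5],[-0.18,3.52,1.0],[-0.18,3.52,1.5],[-0.18,3.54,2.0],[0,0,1.4],[0,0,0],[0,0,0]]' --rotation '[[0,0,0],[0,0,0],[0,0,0],[0,0,0],[0,0,0],[0,0,0],[0,0,0],[0,0,0],[0,0,0],[0,0,0.1325],[0,0,0],[0,0,0]]' --hand '[1,1,1,1,1,1,1,0.4,0.4,0.4,0.4,0.4]' --squeeze 22

```text
t: 4.35
tool_pos: [0.5072, 0.2283, 0.1603]
eef_rot: [0.066, 0.998, -0.0, -0.0]
contact_force: [0.1, 0.5, -0.8]
finger_gap: 0.0595
grasp_force: 0.0
```

Run:
```python
from h import *
print(env.sense()); todo([.5095,.2262,.053],np.deg2rad(82.0))
c=cap('wrist','w3'); P=cloud(c)
m=(P[...,2]>.112)&(P[...,2]<.125)&(abs(P[...,0]-.509)<.03)&(abs(P[...,1]-.226)<.03)
q=P[m]; print(len(q)); 
if len(q)>5: print(cv2.minAreaRect(q[:,:2].astype(np.float32)*1000))
```

```text
{'t': 4.35, 'qpos': array([ 2.40552331e-01,  9.67702426e-02,  1.93210477e+00,  6.48138816e-05,
        1.11351110e+00, -1.19906928e+00]), 'qd': array([-0.02253276, -0.01938715, -0.01970456,  0.000674  , -0.00235886,
       -0.00159852]), 'tau': array([ 4.35942588e-01, -3.02422464e+01, -2.65216970e+01,  1.49588735e-02,
        1.91630406e-02,  2.89597741e-02]), 'tool_pos': array([0.50718111, 0.22831896, 0.16027704]), 'eef_rot': array([ 6.55546306e-02,  9.97848902e-01, -9.18457646e-05, -3.87042528e-04]), 'contact_force': array([ 0.07157684,  0.47867372, -0.7917372 ]), 'ft_torque': array([-0.02031378,  0.05286514,  0.02196122]), 'grasp_force': 0.0, 'finger_gap': 0.05950793297737267}
shift cm [-0.27 -0.18 10.73]
turn about tool z 0.0084
811
((508.85504150390625, 226.40615844726562), (23.537729263305664, 14.056937217712402), 82.81078338623047)
```

View pics/w3.png

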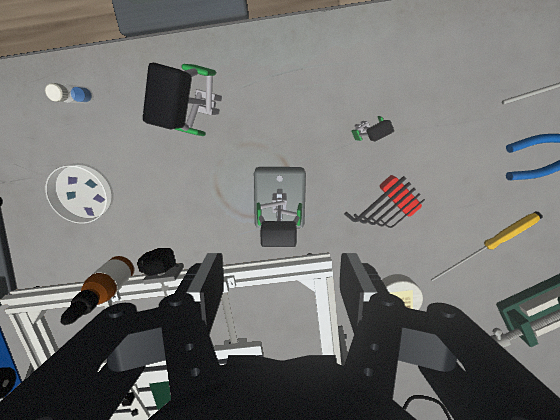

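The clip head is at (279,233), between the fingers' lines, and its pose is confirmed. I'll descend, checking the pose before closing.

Emit:
send_rows --translation '[[-0.22,-0.16,0],[0,0,1.8],[0,0,1.8],[0,0,1.8],[0,0,1.8],[0,0,1.8],[0,0,1.0],[0,0,0.7],[0,0,0],[0,0,0]]' --rotation '[[0,0,0],[0,0,0],[0,0,0],[0,0,0],[0,0,0],[0,0,0],[0,0,0],[0,0,0],[0,0,0],[0,0,0]]' --hand '[0.4,0.4,0.4,0.4,0.4,0.4,0.4,0.4,0.4,0.4]' --squeeze 22

```text
t: 5.4
tool_pos: [0.5105, 0.2257, 0.0541]
eef_rot: [0.067, 0.998, 0.0, 0.001]
contact_force: [-0.5, -0.5, -0.0]
finger_gap: 0.0597
grasp_force: 0.0
```

Emit:
send_rows --translation '[[0.13,0.08,0.15],[0,0,0],[0,0,0],[0,0,0],[0,0,0],[0,0,0],[0,0,0],[0,0,0],[0,0,0]]' --rotation '[[0,0,0],[0,0,0],[0,0,0],[0,0,0],[0,0,0],[0,0,0],[0,0,0],[0,0,0],[0,0,0]]' --hand '[0.2,0,-0.1,-0.2,-0.3,-0.5,-0.5,-0.5,-0.5]' --squeeze 22

```text
t: 6.3
tool_pos: [0.5091, 0.2267, 0.0523]
eef_rot: [0.067, 0.998, 0.0, 0.0]
contact_force: [-1.1, -2.0, 5.1]
finger_gap: 0.0271
grasp_force: 20.6
```

Emit:
send_rows --translation '[[0,0,0],[0,0,-0.2],[0,0,-0.5],[0,0,-1],[0,0,-2],[0,0,-2],[0,0,-2],[0,0,-2],[0,0,-1],[0,0,0]]' --rotation '[[0,0,0],[0,0,0],[0,0,0],[0,0,0],[0,0,0],[0,0,0],[0,0,0],[0,0,0],[0,0,0],[0,0,0]]' --hand '[-0.5,-0.5,-0.5,-0.5,-0.5,-0.5,-0.5,-0.5,-0.5,-0.5]'

```text
t: 7.3
tool_pos: [0.5098, 0.227, 0.161]
eef_rot: [0.067, 0.998, 0.001, 0.002]
contact_force: [0.7, 0.5, -1.0]
finger_gap: 0.0268
grasp_force: 20.3
```

Run:
```python
from h import *
s=env.sense(); print(s['contact_force'],s['finger_gap'],s['grasp_force'])
c=cap('side','s1'); cap('wrist','w4'); u,v=proj(c,[.509,.226,.12]).astype(int); print(u,v)
a=cv2.imread('pics/s1.png')[max(0,v-70):v+90,u-60:u+80]
b=cv2.imread('pics/w4.png')[150:300,180:360]
cv2.imwrite('pics/s1c.png',np.hstack([cv2.resize(a,(360,420),interpolation=3),cv2.resize(b,(430,420),interpolation=3)]))
todo([.5238,-.1073,.16],np.deg2rad(77.3))
P=cloud(load('w4'));p,R=tool();Q=(P-p)@R
m=(Q[...,2]<-.03)&(Q[...,2]>-.056)&(abs(Q[...,0])<.02)&(abs(Q[...,1])<.02);q=Q[m]
print(len(q)); 
if len(q)>5: print('head in tool',cv2.minAreaRect(q[:,:2].astype(np.float32)*1000),np.percentile(q[:,2],[2,50,98]))
```

```text
[ 0.69682751  0.47766062 -1.00872967] 0.026846616368841742 20.29595285654068
253 246
shift cm [ -6.01 -32.88  -0.17]
turn about tool z 0.0874
2830
head in tool ((0.7289142608642578, -0.030124664306640625), (25.7335205078125, 39.9344367980957), 0.2742646634578705) [-0.05566122 -0.04033759 -0.03063229]
```

View pics/s1c.png

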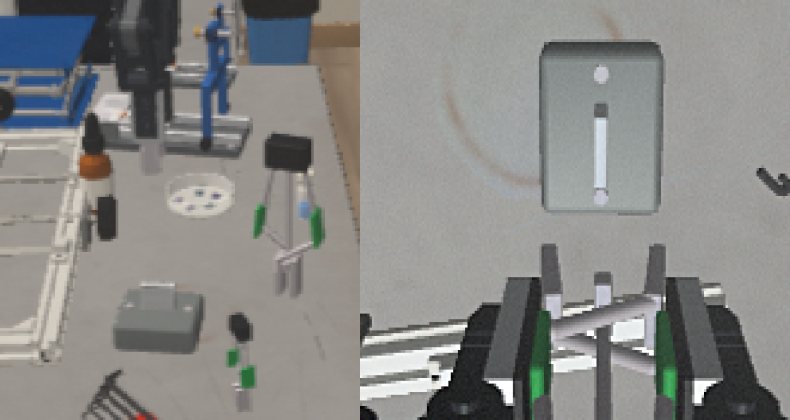

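The right half shows the clip held with its jaws open and the foot centred between the fingers; the empty stand blade is at (600,150). I'll carry it over to the tab.

Emit:
send_rows --translation '[[-0.6,-3.29,-0.1],[-0.6,-3.29,-0.1],[-0.6,-3.29,0],[-0.6,-3.29,0],[-0.6,-3.29,0],[-0.6,-3.29,0],[-0.6,-3.29,0],[-0.6,-3.29,0],[-0.6,-3.29,0],[-0.6,-3.29,0],[0,0,0],[0,0,0],[0,0,0]]' --rotation '[[0,0,0],[0,0,0],[0,0,0],[0,0,0],[0,0,0],[0,0,0],[0,0,0],[0,0,0],[0,0,0],[0,0,0.087],[0,0,0],[0,0,0],[0,0,0]]' --hand '[-0.5,-0.5,-0.5,-0.5,-0.5,-0.5,-0.5,-0.5,-0.5,-0.5,-0.5,-0.5,-0.5]'

```text
t: 8.7
tool_pos: [0.5234, -0.1064, 0.1597]
eef_rot: [0.11, 0.994, 0.001, -0.001]
contact_force: [-1.3, -0.2, -1.3]
finger_gap: 0.0272
grasp_force: 20.3
```

Run:
```python
from h import *
s=env.sense(); print(s['tool_pos'],s['contact_force'],s['finger_gap'],s['grasp_force'])
c=cap('wrist','w5')
P=cloud(c); im=c['pixels'].astype(int); r,g,b=im[...,0],im[...,1],im[...,2]
m=(r>150)&(g>60)&(g<r*.75)&(b<g*.6)&(abs(P[...,2]-.042)<.004)&(abs(P[...,0]-.52)<.05)&(abs(P[...,1]+.1)<.03)
q=P[m]; print(len(q),cv2.minAreaRect(q[:,:2].astype(np.float32)*1000) if len(q)>5 else '',q.mean(0))
cv2.imwrite('pics/w5c.png',cv2.resize(cv2.imread('pics/w5.png')[130:330,160:400],None,fx=2.5,fy=2.5,interpolation=3))
todo([.5238,-.1073,.08],np.deg2rad(77.3))
```

```text
[ 0.5234269  -0.10644329  0.15973434] [-1.31512236 -0.22565814 -1.29145381] 0.027246856144195315 20.30894637107849
124 ((523.8858642578125, -107.43316650390625), (3.650783061981201, 22.678180694580078), 77.33441925048828) [ 0.52389628 -0.1074271   0.04225151]
shift cm [-0.06 -0.1   8.  ]
turn about tool z 0.002
```

View pics/w5c.png

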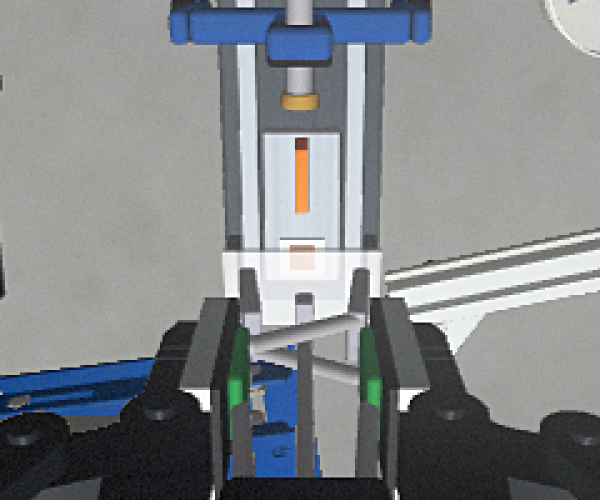

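The tab at crop (302,175) is in line with the clip's foot at (303,310), and the brass pin end is at (300,100). I'll lower it.

Emit:
send_rows --translation '[[-0.05,-0.09,1.5],[0,0,2],[0,0,2],[0,0,2],[0,0,1.2],[0,0,0.6],[0,0,0.3],[0,0,0],[0,0,0]]' --rotation '[[0,0,0],[0,0,0],[0,0,0],[0,0,0],[0,0,0],[0,0,0],[0,0,0],[0,0,0],[0,0,0]]' --hand '[-0.5,-0.5,-0.5,-0.5,-0.5,-0.5,-0.5,-0.5,-0.5]'

```text
t: 9.65
tool_pos: [0.5251, -0.1087, 0.0657]
eef_rot: [0.11, 0.994, -0.0, 0.001]
contact_force: [-1.3, -0.3, -0.3]
finger_gap: 0.0273
grasp_force: 20.3
```

Emit:
send_rows --translation '[[0,0,0.2],[0,0,0.1],[0,0,0.1],[0,0,0]]' --rotation '[[0,0,0],[0,0,0],[0,0,0],[0,0,0]]' --hand '[-0.5,-0.5,-0.5,-0.5]'

```text
t: 10.05
tool_pos: [0.5243, -0.1084, 0.0608]
eef_rot: [0.11, 0.994, 0.0, -0.0]
contact_force: [-0.4, 0.3, -1.0]
finger_gap: 0.0271
grasp_force: 20.3
```

Emit:
send_rows --translation '[[0,0,0.2],[0,0,0.2],[0,0,0.1],[0,0,0.1],[0,0,0]]' --rotation '[[0,0,0],[0,0,0],[0,0,0],[0,0,0],[0,0,0]]' --hand '[-0.5,-0.5,-0.5,-0.5,-0.5]'

```text
t: 10.55
tool_pos: [0.5243, -0.1084, 0.0546]
eef_rot: [0.11, 0.994, 0.0, -0.0]
contact_force: [-0.4, -1.2, 0.4]
finger_gap: 0.0267
grasp_force: 20.3
```

Emit:
send_rows --translation '[[0,0,0.1],[0,0,0.05],[0,0,0]]' --rotation '[[0,0,0],[0,0,0],[0,0,0]]' --hand '[-0.5,-0.5,-0.5]'

```text
t: 10.85
tool_pos: [0.5243, -0.1084, 0.0533]
eef_rot: [0.11, 0.994, 0.0, -0.0]
contact_force: [-0.1, 1.0, 0.5]
finger_gap: 0.0274
grasp_force: 20.3
```

Emit:
send_rows --translation '[[0,0,0.07],[0,0,0],[0,0,0]]' --rotation '[[0,0,0],[0,0,0],[0,0,0]]' --hand '[-0.5,-0.5,-0.5]'

```text
t: 11.15
tool_pos: [0.5244, -0.1085, 0.0526]
eef_rot: [0.11, 0.994, -0.0, -0.0]
contact_force: [-0.2, 0.5, -1.4]
finger_gap: 0.0273
grasp_force: 20.3
```

Emit:
send_rows --translation '[[0,0,0.05],[0,0,0],[0,0,0]]' --rotation '[[0,0,0],[0,0,0],[0,0,0]]' --hand '[-0.5,-0.5,-0.5]'

```text
t: 11.45
tool_pos: [0.5245, -0.1085, 0.0524]
eef_rot: [0.11, 0.994, -0.0, 0.0]
contact_force: [-0.7, 1.0, 1.2]
finger_gap: 0.0272
grasp_force: 20.4
```

Emit:
send_rows --translation '[[0,0,0.05],[0,0,0],[0,0,0]]' --rotation '[[0,0,0],[0,0,0],[0,0,0]]' --hand '[-0.5,-0.5,-0.5]'

```text
t: 11.75
tool_pos: [0.5249, -0.1086, 0.0523]
eef_rot: [0.11, 0.994, -0.0, 0.0]
contact_force: [-1.4, 1.3, 5.0]
finger_gap: 0.0271
grasp_force: 20.5
```

Emit:
send_rows --translation '[[0,0,0.04],[0,0,0],[0,0,0]]' --rotation '[[0,0,0],[0,0,0],[0,0,0]]' --hand '[-0.5,-0.5,-0.5]'

```text
t: 12.05
tool_pos: [0.5253, -0.1087, 0.0523]
eef_rot: [0.11, 0.994, -0.0, 0.001]
contact_force: [-1.3, 0.9, 6.2]
finger_gap: 0.027
grasp_force: 20.6
```

Bottomed out at about 6 N. Letting go.

Emit:
send_rows --translation '[[0,0,-0.03],[0,0,0],[0,0,0],[0,0,0],[0,0,0],[0,0,0],[0,0,0],[0,0,0]]' --rotation '[[0,0,0],[0,0,0],[0,0,0],[0,0,0],[0,0,0],[0,0,0],[0,0,0],[0,0,0]]' --hand '[-0.3,-0.2,-0.1,0,0.1,0.2,0.4,0.4]'

```text
t: 12.85
tool_pos: [0.5242, -0.1085, 0.0513]
eef_rot: [0.11, 0.994, -0.0, -0.0]
contact_force: [0.1, -0.3, 0.0]
finger_gap: 0.0596
grasp_force: 0.0
```

Run:
```python
from h import *
s=env.sense(); print(s['tool_pos'],s['contact_force'],s['finger_gap'],s['grasp_force'])
# head holding: tips 16 mm below head centre; clip head z=.112
todo([.5238,-.1073,.160],np.deg2rad(77.3))
c=cap('side','s2'); u,v=proj(c,[.5238,-.1073,.08]).astype(int); print(u,v)
cv2.imwrite('pics/s2c.png',cv2.resize(cv2.imread('pics/s2.png')[v-60:v+60,u-80:u+80],None,fx=4,fy=4,interpolation=3))
```

```text
[ 0.52420497 -0.1084706   0.05130763] [ 0.14548333 -0.28030737  0.04489363] 0.05956554154789902 0.0
shift cm [  0.07   0.1  -10.87]
turn about tool z 0.0003
252 199
```

View pics/s2c.png

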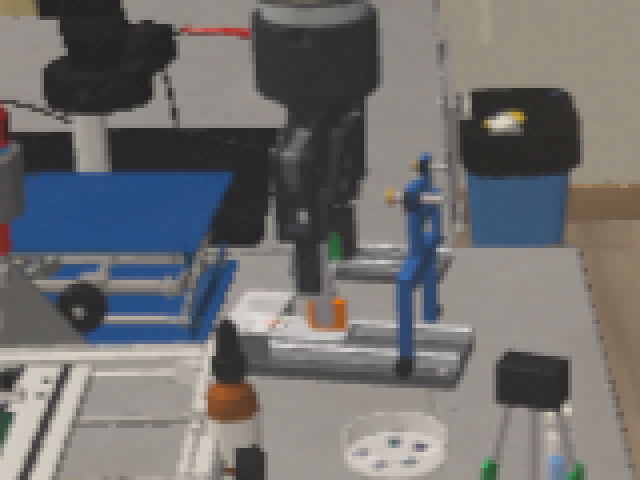

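The fingers are open and the clip is standing on the orange tab at (325,310), with the finger in front of it. I'll rise and measure the head.

Emit:
send_rows --translation '[[0,0,-1.0],[0,0,-2],[0,0,-2.5],[0,0,-2.5],[0,0,-2.5],[0,0,-1.5],[0,0,0],[0,0,0]]' --rotation '[[0,0,0],[0,0,0],[0,0,0],[0,0,0],[0,0,0],[0,0,0],[0,0,0],[0,0,0]]' --hand '[0.4,0.4,0.4,0.4,0.4,0.4,0.4,0.4]'

```text
t: 13.7
tool_pos: [0.5241, -0.1083, 0.1712]
eef_rot: [0.11, 0.994, 0.0, -0.0]
contact_force: [-0.4, 0.2, -0.7]
finger_gap: 0.0594
grasp_force: 0.0
```

Run:
```python
from h import *
s=env.sense(); print(s['tool_pos'],s['contact_force'])
c=cap('wrist','w6'); P=cloud(c); im=c['pixels'].astype(int)
m=(P[...,2]>.104)&(P[...,2]<.126)&(abs(P[...,0]-.524)<.025)&(abs(P[...,1]+.107)<.025)&(im.max(-1)<90)
q=P[m]; r=cv2.minAreaRect(q[:,:2].astype(np.float32)*1000); print(len(q),r,np.percentile(q[:,2],[5,50,95]))
todo([r[0][0]/1e3,r[0][1]/1e3,.100],np.deg2rad(77.3))
cv2.imwrite('pics/w6c.png',cv2.resize(cv2.imread('pics/w6.png')[110:310,160:400],None,fx=2.5,fy=2.5,interpolation=3))
```

```text
[ 0.52408368 -0.10832302  0.17117009] [-0.37789441  0.21057096 -0.65533701]
720 ((525.1220092773438, -107.74437713623047), (23.397403717041016, 13.880308151245117), 78.34587860107422) [0.10907937 0.11963473 0.12083658]
shift cm [-0.16  0.07  7.02]
turn about tool z 0.0003
```

View pics/w6c.png

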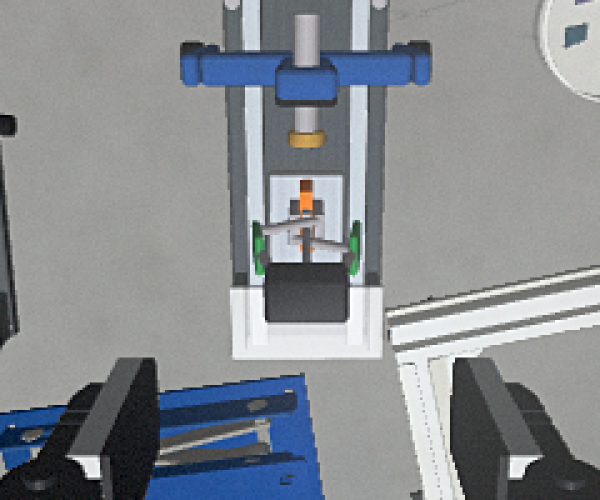

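The clip stands upright on the tab: head at (307,292), pin end at (307,140), bottomed out with its top at 0.120. I'll take the head.

Emit:
send_rows --translation '[[-0.28,0.07,1.5],[0,0,2],[0,0,2],[0,0,1.2],[0,0,0.3],[0,0,0],[0,0,0],[0,0,0],[0,0,0],[0,0,0],[0,0,0],[0,0,0],[0,0,0]]' --rotation '[[0,0,0],[0,0,0],[0,0,0],[0,0,0],[0,0,0],[0,0,0],[0,0,0],[0,0,0],[0,0,0],[0,0,0],[0,0,0],[0,0,0],[0,0,0]]' --hand '[0.4,0.4,0.4,0.4,0.4,0.2,0,-0.1,-0.2,-0.3,-0.4,-0.6,-0.6]' --squeeze 20

```text
t: 15.05
tool_pos: [0.5274, -0.1085, 0.1019]
eef_rot: [0.11, 0.994, -0.0, 0.0]
contact_force: [-0.5, 0.4, 1.6]
finger_gap: 0.023
grasp_force: 22.0
```

Emit:
send_rows --translation '[[0.15,0,0],[0.3,0,0],[0.35,0,0],[0.35,0,0],[0.35,0,0],[0.35,0,0],[0.35,0,0],[0.35,0,0],[0.25,0,0],[0,0,0],[0,0,0]]' --rotation '[[0,0,0],[0,0,0],[0,0,0],[0,0,0],[0,0,0],[0,0,0],[0,0,0],[0,0,0],[0,0,0],[0,0,0],[0,0,0]]' --hand '[-0.6,-0.6,-0.6,-0.6,-0.6,-0.6,-0.6,-0.6,-0.6,-0.6,-0.6]'

```text
t: 16.15
tool_pos: [0.4998, -0.1023, 0.1019]
eef_rot: [0.11, 0.994, -0.0, -0.0]
contact_force: [-0.3, -0.4, 5.5]
finger_gap: 0.0235
grasp_force: 22.5
```

Run:
```python
from h import *
s=env.sense(); p,R=tool(); print(p,R.T@s['contact_force'],R.T@s['ft_torque'],s['finger_gap'])
c=cap('side','s3'); u,v=proj(c,[.50,-.1,.08]).astype(int)
cv2.imwrite('pics/s3c.png',cv2.resize(cv2.imread('pics/s3.png')[v-60:v+50,u-60:u+80],None,fx=5,fy=5,interpolation=3))
P=cloud(c); im=c['pixels'].astype(int)
m=(im[...,0]>140)&(im[...,2]<im[...,0]*.4)&(im[...,1]<im[...,0]*.75)&(abs(P[...,2]-.035)<.012)&(abs(P[...,1]+.1)<.03)
q=P[m]; print('tab',len(q),q.mean(0),q.min(0),q.max(0))
```

```text
[ 0.49984994 -0.10230884  0.10189583] [ 0.19986062 -0.4130979  -5.47711276] [ 0.15783549 -0.01781983 -0.04599485] 0.023520053031200052
tab 18 [ 0.49347098 -0.09895304  0.03357706] [ 0.48781561 -0.1037759   0.0232796 ] [ 0.50810535 -0.09571045  0.04129008]
```

View pics/s3c.png

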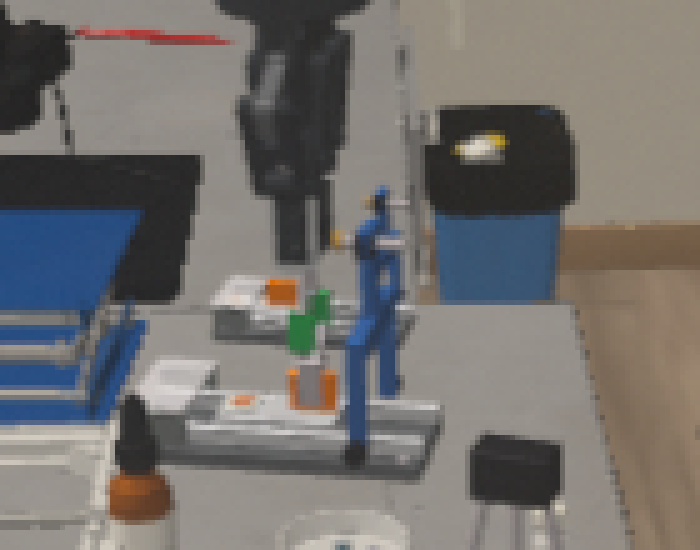

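The shuttle slid out with the clip: tab at crop (313,390), pin tip at (340,240). I'll ease off the down force and approach the pin by feel.

Emit:
send_rows --translation '[[0.1,0,-0.05],[0.1,0,0],[0.1,0,0],[0.05,0,0],[0,0,0],[0,0,0]]' --rotation '[[0,0,0],[0,0,0],[0,0,0],[0,0,0],[0,0,0],[0,0,0]]' --hand '[-0.6,-0.6,-0.6,-0.6,-0.6,-0.6]'

```text
t: 16.8
tool_pos: [0.4964, -0.1015, 0.1019]
eef_rot: [0.11, 0.994, -0.0, -0.0]
contact_force: [1.5, -1.8, 2.5]
finger_gap: 0.0236
grasp_force: 22.2
```

Emit:
send_rows --translation '[[0.05,0,0],[0.05,0,0],[0,0,0]]' --rotation '[[0,0,0],[0,0,0],[0,0,0]]' --hand '[-0.6,-0.6,-0.6]'

```text
t: 17.1
tool_pos: [0.4954, -0.1013, 0.1019]
eef_rot: [0.11, 0.994, -0.0, -0.0]
contact_force: [1.0, -1.3, 1.8]
finger_gap: 0.0231
grasp_force: 22.1
```

Emit:
send_rows --translation '[[0.05,0,0],[0,0,0]]' --rotation '[[0,0,0],[0,0,0]]' --hand '[-0.6,-0.6]'

```text
t: 17.3
tool_pos: [0.4949, -0.1011, 0.1019]
eef_rot: [0.11, 0.994, -0.0, -0.0]
contact_force: [1.1, -1.9, 2.6]
finger_gap: 0.0237
grasp_force: 22.1
```

Emit:
send_rows --translation '[[0.05,0,0],[0,0,0]]' --rotation '[[0,0,0],[0,0,0]]' --hand '[-0.6,-0.6]'

```text
t: 17.5
tool_pos: [0.4944, -0.101, 0.1019]
eef_rot: [0.11, 0.994, -0.0, -0.0]
contact_force: [1.7, -1.1, 0.7]
finger_gap: 0.0233
grasp_force: 22.1
```

Emit:
send_rows --translation '[[0.05,0,0],[0,0,0]]' --rotation '[[0,0,0],[0,0,0]]' --hand '[-0.6,-0.6]'

```text
t: 17.7
tool_pos: [0.4939, -0.1009, 0.1019]
eef_rot: [0.11, 0.994, -0.0, -0.0]
contact_force: [0.5, -1.0, 1.5]
finger_gap: 0.0233
grasp_force: 22.0
```

Emit:
send_rows --translation '[[0.05,0,0],[0,0,0]]' --rotation '[[0,0,0],[0,0,0]]' --hand '[-0.6,-0.6]'

```text
t: 17.9
tool_pos: [0.4934, -0.1008, 0.1019]
eef_rot: [0.11, 0.994, -0.0, -0.0]
contact_force: [0.9, -1.1, 0.7]
finger_gap: 0.0235
grasp_force: 22.0
```

Emit:
send_rows --translation '[[0.05,0,0],[0,0,0]]' --rotation '[[0,0,0],[0,0,0]]' --hand '[-0.6,-0.6]'

```text
t: 18.1
tool_pos: [0.493, -0.1007, 0.1019]
eef_rot: [0.11, 0.994, 0.0, -0.0]
contact_force: [0.3, -1.4, -0.3]
finger_gap: 0.0233
grasp_force: 22.0
```

Emit:
send_rows --translation '[[0.05,0,0],[0,0,0]]' --rotation '[[0,0,0],[0,0,0]]' --hand '[-0.6,-0.6]'

```text
t: 18.3
tool_pos: [0.4928, -0.1007, 0.1019]
eef_rot: [0.11, 0.994, -0.0, 0.0]
contact_force: [2.7, -2.4, -1.2]
finger_gap: 0.0231
grasp_force: 21.8
```

Emit:
send_rows --translation '[[0.05,0,0],[0,0,0]]' --rotation '[[0,0,0],[0,0,0]]' --hand '[-0.6,-0.6]'

```text
t: 18.5
tool_pos: [0.4928, -0.1006, 0.1019]
eef_rot: [0.111, 0.994, -0.0, 0.001]
contact_force: [5.7, -2.4, -2.7]
finger_gap: 0.0237
grasp_force: 21.6
```

In contact at about 5 N on the pin. Hold there.

Emit:
send_rows --translation '[[0,0,0],[0,0,0],[0,0,0],[0,0,0]]' --rotation '[[0,0,0],[0,0,0],[0,0,0],[0,0,0]]' --hand '[-0.6,-0.6,-0.6,-0.6]'

```text
t: 18.9
tool_pos: [0.4928, -0.1007, 0.102]
eef_rot: [0.111, 0.994, -0.0, 0.001]
contact_force: [4.2, -3.3, -1.8]
finger_gap: 0.0233
grasp_force: 21.6
```

Emit:
send_rows --translation '[[0,0,0],[0,0,0],[0,0,0]]' --rotation '[[0,0,0],[0,0,0],[0,0,0]]' --hand '[-0.6,-0.6,-0.6]'

```text
t: 19.2
tool_pos: [0.4928, -0.1006, 0.102]
eef_rot: [0.11, 0.994, -0.0, 0.001]
contact_force: [4.5, -3.6, -3.0]
finger_gap: 0.0236
grasp_force: 21.6
```

Emit:
send_rows --translation '[[0,0,0.04],[-0.02,0,0],[0,0,0],[0,0,0],[0,0,0],[0,0,0],[0,0,0],[0,0,0],[0,0,0],[0,0,0]]' --rotation '[[0,0,0],[0,0,0],[0,0,0],[0,0,0],[0,0,0],[0,0,0],[0,0,0],[0,0,0],[0,0,0],[0,0,0]]' --hand '[-0.6,-0.6,-0.4,-0.3,-0.2,-0.1,0.1,0.3,0.4,0.4]'

```text
t: 20.2
tool_pos: [0.4923, -0.1005, 0.1017]
eef_rot: [0.11, 0.994, 0.0, -0.0]
contact_force: [-0.3, -0.1, -0.3]
finger_gap: 0.06
grasp_force: 0.0
```

Emit:
send_rows --translation '[[0,0,-0.5],[0,0,-1.5],[0,0,-2.5],[0,0,-2.5],[0,0,-2],[0,0,-1],[0,0,0],[0,0,0]]' --rotation '[[0,0,0],[0,0,0],[0,0,0],[0,0,0],[0,0,0],[0,0,0],[0,0,0],[0,0,0]]' --hand '[0.4,0.4,0.4,0.4,0.4,0.4,0.4,0.4]'

```text
t: 21.0
tool_pos: [0.4919, -0.1003, 0.2009]
eef_rot: [0.11, 0.994, 0.0, -0.001]
contact_force: [0.2, -0.2, 0.0]
finger_gap: 0.0603
grasp_force: 0.0
```

Run:
```python
from h import *
s=env.sense(); print(s['t'],s['tool_pos'],s['contact_force'],s['finger_gap'])
c=cap('wrist','w7'); P=cloud(c); im=c['pixels'].astype(int); r,g,b=im[...,0],im[...,1],im[...,2]
def rep(n,m):
    q=P[m]; print(n,len(q),cv2.minAreaRect(q[:,:2].astype(np.float32)*1000) if len(q)>4 else '',np.percentile(q[:,2],[5,50,95]).round(4) if len(q) else '')
near=(abs(P[...,0]-.49)<.05)&(abs(P[...,1]+.1)<.045)
rep('head',near&(P[...,2]>.104)&(P[...,2]<.126)&(im.max(-1)<75)&(abs(P[...,1]+.1)<.02)&(P[...,0]>.48))
rep('tab',near&(abs(P[...,2]-.042)<.004)&(r>150)&(g<r*.75)&(b<g*.6))
rep('brass',near&(r>120)&(b<r*.7)&(P[...,2]>.1)&(P[...,2]<.126))
w=load('w2'); 
for n,cc in (('before',w),('after',c)):
    Q=cloud(cc); i=cc['pixels'].astype(int)
    m=(i[...,2]>i[...,0]*1.6)&(i[...,2]>60)&(Q[...,2]>.07)&(Q[...,2]<.08)&(abs(Q[...,0]-.465)<.03)&(abs(Q[...,1]+.1)<.05)
    print('crossbar',n,cv2.minAreaRect(Q[m][:,:2].astype(np.float32)*1000))
```

```text
21.0 [ 0.49190102 -0.10034046  0.20086968] [ 0.19749762 -0.22908107  0.03300444] 0.060278227722599276
head 344 ((490.44793701171875, -99.74430847167969), (23.375934600830078, 13.244453430175781), 78.49337768554688) [0.1097 0.1196 0.1208]
tab 0  
brass 47 ((482.3594665527344, -98.21833801269531), (7.940808296203613, 3.6067590713500977), 77.69863891601562) [0.1147 0.116  0.1174]
crossbar before ((467.717041015625, -94.93882751464844), (77.20589447021484, 10.092247009277344), 77.63494873046875)
crossbar after ((467.414306640625, -94.8948974609375), (76.03764343261719, 9.633233070373535), 77.26537322998047)
```

The head stands at the pin face, upright with its top at 0.120, and the bridge has not moved. Handing in.

```bash
python3 -c "
from bench import env
print(env.sign_off())"
```

```text
the job is handed in; nothing more can be done
None
```

The job is handed in: the tweezers stand clipped upright on the tab against the brass stop pin, which they bore on at about 4–5 N for about 0.7 s, with no measurable bridge shift; I viewed 11 pictures, one over the limit of 10.

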